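# Clamp a glued token box with a one-hand bar clamp and hold the squeeze

## Robot

A 6-joint arm with a two-finger parallel gripper is mounted at the origin on the work surface. World frame = base frame: x ahead of the robot, y to its left, z up, the work surface at z = 0. Lengths are in m, angles in rad, forces in N, time in s.
With the tool pointing down it reaches from about 0.3 to 0.775 m from the base axis. Payload 14.6 kg.
Tool frame: the origin (TCP) lies at the very end of the fingers, on their centre line; the grasp point (between the pads) lies 19 mm behind it; z points along the fingers, y is the line along which they close (so a half turn about z gives the same grasp; the last joint's range is limited). The gripper opens to 94 mm and grips with 3 to 60 N. Pads are 16 mm wide; open, the fingers measure 119 mm over their backs; the gripper's body (75 mm by 177 mm) begins 78 mm behind the grasp point.
Start: joints at [1.208, 0.3, 1.521, -0, 1.321, -0.067], TCP at [0.16, 0.526, 0.174] pointing down, gripper open.
Joint ranges: [-3.03, 3.03], [-0.79, 2.21], [0.23, 2.52], [-1.04, 4.18], [0, 3.07], [-2.55, 2.55]. Speed limits (rad/s): [2.22, 2.22, 2.57, 3.14, 3.14, 3.14].

## Interface

Orientations are given as [roll, pitch, yaw] about the fixed x, y, z axes, in that order (R = Rz(yaw) Ry(pitch) Rx(roll)).
In Python, from station import status, vision, order, silhouettes gives the robot as it stands. The module is installed in compiled form; this text tells all that it offers.
- The arm moves only by the shell command python3 -m pendant 'ROWS' [FORCE]. ROWS is JSON, one flat list of numbers, 7 for each row, row after row: the shift along the tool's x, y, z in units of 500 mm (1.0 is 500 mm), then the turn, a rotation vector about the tool's x, y, z in units of 90 degrees (1.0 is 90 degrees), then the opening, from -1 (shut) to 1 (fully open). A call has 1 to 12 rows; each row is the pose to reach, as a shift and turn from the pose commanded when the call began, along the tool's axes at that moment; what a row does not reach only later rows make up. A row lasts 1/10 s, in which the tool goes at most 50 mm and 8.59 degrees, less where a joint would pass 70% of its speed; a pose out of reach is approached as far as the arm can. A call with a number of a shift or a turn outside -1 to 1 is refused whole. A call with a gripper value outside its range is refused whole. The fingers move at their own pace and stop on an object; FORCE is the grip in N (left out, the last holds). Time passes only in rows, so rows that repeat a pose let the fingers close. It gives the time, the measured TCP pose, the force, the opening and the grip force at its end, in the units of the state.
- status.get_obs(): the state, without advancing time (a new reading comes with each control period).
- vision.camera(name): name is "side" or "top" or "wrist"; returns a dict with "pixels" (384x512x3 uint8, red, green, blue), "K" (3x3 intrinsics, pixels), "R" (3x3) and "t" (3): a world point X has camera coordinates R X + t. Camera axes: x right, y down, z forward; pixel columns grow to the right and rows downward; lengths in m; the calibration is good to about 2 mm. A picture is of the moment at which its call begins. There is no depth.
- order.hand_in(): hands the job in; it is judged then, once.
Trained networks look in a picture, given as the dict that the camera call returned (one of the last four; its "shot" number tells which), for a name from the list of things; names that differ only in an ending like _2 or _b are one class to them, and where a whole thing is asked for, a point or a joint stands for the part that bears it (a point fixed in the world has none). Each returns a list of dicts, best first, with "score" (0 to 1); they miss things now and then, are a little off and sometimes report something else, mostly with a low value. They report only what shows in the picture. A call takes as long as a camera call. They do not tell look-alikes from the thing itself.
- silhouettes(target, picture): "region" (384x512 bool, what is visible of it) and "extent" ([left, top, right, bottom] in pixels, round what is visible of it).
The state is a dict: "time_s": time; "qpos": joint angles; "joint_vel": joint speeds; "tau": joint torques, N m; "ee_pos": TCP position; "eef_rot": TCP orientation; "force": force on the tool from outside, world axes, zero at the start; "moment": the same for the moment, N m; "grip_width": finger opening in m; "grip_force": force on a finger pad.
Only numpy, scipy, OpenCV 4.12 (cv2) and the standard library are available. Lean on these libraries where they do the work, as an engineer would, in place of code of your own. Each camera call takes 0.05 s, during which the arm holds its last target. There are 200 camera calls.

## Task

The small wooden token box has just been glued: stand it upright on the white gluing board between the jaws of the one-hand bar clamp, its long sides along the bar, centred on the pads and with one dark end up against (or within a few millimetres of) the fixed pad beside the handle. Let go of it, then close the clamp by its orange trigger alone, squeezing and letting it spring back as often as it takes, until the soft pad on the sliding jaw is on the box and pressed in by about 2 to 4 mm, never squashed flat, which would crush the fresh joints. Finish while still holding the trigger squeezed so that this pressure stays on while the glue grabs, and leave the mug, cube box, glue bottle, keys and card deck where they are.

Things in the scene. Friction and masses are not known exactly. Their poses are not given: they have to be found in the camera images.
- token_box: Small open-topped box of pale wood with dark end panels, 46 mm (its x) by 60 mm (its y, the long way, dark panels at both ends) by 45 mm high, walls 4 mm, about 90 g, same either way round. Stands loose on the table at first. Origin: centre of its underside, z up.
- clamp: White gluing board, 250 x 330 x 12 mm (x -135 to 115, y -180 to 150, top z = 12 mm in its frame), fixed, with a black one-hand bar clamp screwed flat on it. Origin: board's underside, below the bar, which runs along y at x = 0 (16 mm wide, z 31 to 37). Jaws stick out to +x, handle and orange trigger to -x. Clamp mid plane z = 34, nothing above z = 53. Clamp body x -26 to 30, y -95 to -35 mm.
- near_pad (a point): Point on the board's top below the middle of the fixed pad's face (clamp frame x 64, y -22, z 12 mm). The grey fixed pad, 40 mm wide and 34 mm tall, looks to +y; its black jaw lies behind it (x 26 to 90, y -58 to -30 mm).
- box_seat (a point): Point on the board's top (clamp frame x 64, y 8, z 12 mm) where the centre of the box's underside lies when the box is centred on the pads with its end touching the fixed pad. Free board between it and the bar: 33 mm from the box's side to the bar.
- handle_mid (a point): Middle of the black pistol handle (clamp frame x -68, y -95, z 34 mm): 20 mm thick, 112 mm long, 26 mm tall, leaning back 0.37 rad, so that the fully squeezed trigger lies along it. Fixed.
- clamp_bar: Toothed steel bar carrying the black far jaw; slides along the clamp's y, towards -y (closing) as the trigger is pumped. Frame equal to the clamp's at travel 0 (open); travel = shift of its origin to -y, 2 to 20 mm at first, at most 48. Jaw: x -16 to 88, y 82 to 105 mm at travel 0. A 6 N brake keeps it where it is left; let go under load, it keeps only a few N. Not to be pushed by the robot.
- far_pad: Soft grey pad on the sliding jaw, 40 mm wide, 34 tall, facing -y; at first 16 to 34 mm from the end of a seated box. Origin: in the plane of its free face, at clamp x = 0, z = 0; unloaded it lies 74 mm to +y of the bar's origin. Pressed in = that distance less 74 mm; about 7 N per mm, flat at 6 mm (42 N).
- trigger_blade: Orange trigger, a straight bar 10 mm thick, 26 mm tall (clamp frame z 21 to 47), from clamp x = -23 to -105 mm, end rounded, 16 mm across. Origin: its pivot (clamp x 22, y -40, z 34 mm); it runs along its own -x. At rest parallel to the clamp's x, its front face looking to +y at y = -35 mm; the board in front of it (+y) is free.
- trigger_grip (a point): Point in the middle of the trigger's front face, 92 mm from the pivot (at rest clamp x -70, y -35, z 34 mm), where fingers pull.
- trigger (a joint): Trigger angle (rad): 0 at rest, 0.37 fully squeezed to the handle (front face moves to -y). A spring returns it. It feeds the bar 34 mm per rad (a little less under load) by a ratchet of 4 mm pitch: up to 4 mm is lost before it bites; a full squeeze feeds 8 to 12.5 mm, 2 to 4 pumps do. A pull at the grip takes 3 to 6 N free of the box; what is beyond that presses 2.4 times as hard on the box.
- mug: Teal ceramic mug with plastic pencils, 82 mm across, 95 mm high (165 mm with pencils), loose. Origin: centre of underside. Not to be disturbed.
- cube_box: Pale wooden box of coloured cubes, 130 by 130 by 50 mm, loose. Origin: centre of underside. Not to be disturbed.
- glue_bottle: White glue bottle with an orange nozzle, 56 mm across, 148 mm high, loose. Origin: centre of underside. Not to be disturbed.
- key_ring: Steel ring of keys on a clip, flat on the table, about 130 mm long, loose. Origin: centre of the ring. Not to be disturbed.
- card_deck: Red boxed card deck, 70 by 95 by 30 mm, loose. Origin: centre of underside. Not to be disturbed.
Things that resemble listed ones, but are neither listed nor needed, are in the scene too. What is meant by the token_box is not blue, pink or purple, and is the larger of those in its own colour.

How it is judged:
On the way, in this order (a step that is already met when the one before it is completed fails the run):
1. the box stands on the board between the jaws, square and centred, its end within 8 mm of the fixed pad, and is let go (y of token_box in the frame of clamp between 0.003 and 0.016 m and x of token_box in the frame of clamp between 0.054 and 0.074 m and z of token_box in the frame of clamp between 0.008 and 0.018 m and angle between the y axis of token_box and the y axis of clamp, either way round below 0.12 rad and angle between token_box's own z axis and vertical below 0.1 rad and linear speed of token_box below 0.03 m/s and contact force between the fingers and token_box below 0.5 N), for 0.3 s.
2. the soft pad has been brought onto the box (contact force between far_pad and token_box above 1 N), for 0.05 s.
At the end, for the whole second after the job is handed in: Box upright on the board, square (0.12 rad), centred on the pads (10 mm), end against the fixed pad (5 mm), not held; soft pad pressing it with 9 to 40 N (in by about 1.3 to 5.7 mm) while the fingers still hold the trigger squeezed (over 1.5 N, over 0.03 rad) and nothing moves (y of token_box in the frame of clamp between 0.003 and 0.013 m and x of token_box in the frame of clamp between 0.054 and 0.074 m and z of token_box in the frame of clamp between 0.008 and 0.018 m and angle between the y axis of token_box and the y axis of clamp, either way round below 0.12 rad and angle between token_box's own z axis and vertical below 0.1 rad and linear speed of token_box below 0.03 m/s and contact force between the fingers and token_box below 0.5 N and contact force between far_pad and token_box between 9 and 40 N and contact force between the fingers and trigger_blade above 1.5 N and value of joint trigger above 0.03 rad and velocity of joint trigger between -0.05 and 0.05 rad/s); the arm keeps its last pose, push and grip.
It fails at once if the box is crushed: more than 46 N from the pad (squashed flat) (contact force between far_pad and token_box above 46 N).
It fails at once if the sliding bar, its jaw or pad is pushed by the robot with more than 5 N instead of by the trigger (contact force between any of the fingers, the arm and clamp_bar above 5 N).
It fails at once if one of the loose bystanders is moved by more than 20 mm (distance of any of mug, cube_box, glue_bottle, key_ring, card_deck from where it was at the start of the episode above 0.02 m).
It also fails if it takes over 64 s, if anything falls off the work surface, if the arm or the gripper's body presses on something with over 40 N, if the wrist force passes 120 N, or if a joint passes its speed limit or range.

## Working session

There is one attempt and no reset: what is moved stays moved. The work goes in short steps, Python scripts to look and compute and a shell command to move; the robot and the scene stay as the last step left them, time stands still between calls to the robot, and variables do not carry over. Pictures are saved under pics/ and viewed, at most 10 in all, crops included, and the job is handed in when it is done.

```bash
mkdir -p pics; cat > h.py <<'E'
import numpy as np, cv2
from scipy.spatial.transform import Rotation as Ro
from station import status, vision, order, silhouettes
def ray(c,u,v,z):
    d=c["R"].T@np.linalg.inv(c["K"])@np.array([u,v,1.]); o=-c["R"].T@c["t"]
    return o+d*(z-o[2])/d[2]
def proj(c,X):
    p=c["K"]@(c["R"]@np.asarray(X,float)+c["t"]); return p[:2]/p[2]
def save(c,n): cv2.imwrite("pics/"+n+".png",cv2.cvtColor(c["pixels"],cv2.COLOR_RGB2BGR))
def delta(p,rpy):
    "tool-frame shift/turn in pendant units to go from the present pose to p, rpy"
    s=status.get_obs(); R=Ro.from_euler("xyz",s["eef_rot"]); T=Ro.from_euler("xyz",rpy)
    return (R.inv().apply(np.array(p)-s["ee_pos"])/.5).round(4), ((R.inv()*T).as_rotvec()/(np.pi/2)).round(4)
E
python3 - <<'E'
from h import *
for n in ("top","side"):
    c=vision.camera(n); save(c,n+"0"); print(n,(-c["R"].T@c["t"]).round(3))
    for t in ("token_box","clamp","trigger_blade","far_pad","clamp_bar","mug","cube_box","glue_bottle","key_ring","card_deck"):
        for r in silhouettes(t,c)[:4]:
            m=r["region"]; v,u=np.nonzero(m)
            print(t,round(r["score"],2),np.round(r["extent"]),ray(c,u.mean(),v.mean(),.03).round(3),m.sum(),c["pixels"][m].mean(0).round())
print(status.get_obs())
E
```

```text
top [ 0.375 -0.025  1.539]
token_box 0.8 [361. 187. 380. 207.] [ 0.593 -0.421  0.03 ] 238 [31. 50. 89.]
token_box 0.76 [340. 218. 359. 231.] [ 0.498 -0.345  0.03 ] 273 [102.  80.  54.]
token_box 0.62 [344. 248. 361. 266.] [ 0.387 -0.348  0.03 ] 153 [101.  80.  54.]
token_box 0.5 [309. 217. 328. 230.] [ 0.501 -0.237  0.03 ] 236 [72. 40. 79.]
clamp 0.6 [174. 167. 281. 254.] [0.544 0.078 0.03 ] 6691 [134. 135. 125.]
clamp 0.33 [338. 216. 361. 230.] [ 0.497 -0.346  0.03 ] 255 [102.  80.  54.]
trigger_blade 0.61 [236. 213. 244. 237.] [0.497 0.041 0.03 ] 67 [134.  79.  45.]
clamp_bar 0.94 [188. 189. 272. 227.] [0.566 0.123 0.03 ] 526 [92. 87. 81.]
mug 0.6 [129. 143. 164. 182.] [0.718 0.363 0.03 ] 712 [40. 56. 47.]
mug 0.21 [381. 216. 414. 240.] [ 0.482 -0.515  0.03 ] 559 [145.  36.  32.]
cube_box 0.72 [ 76. 176. 122. 223.] [0.588 0.527 0.03 ] 1656 [86. 71. 49.]
glue_bottle 0.7 [331. 159. 351. 179.] [ 0.697 -0.323  0.03 ] 280 [117. 106.  84.]
key_ring 0.46 [240. 137. 272. 158.] [ 0.771 -0.04   0.03 ] 130 [133. 118.  98.]
card_deck 0.93 [379. 215. 415. 242.] [ 0.481 -0.515  0.03 ] 532 [146. 
[... 1324 characters left out ...]
0.535  0.03 ] 1577 [174.  18.   5.]
{'time_s': 1.1, 'qpos': array([ 1.20838412e+00,  2.99870256e-01,  1.52103039e+00,  3.08263630e-05,
        1.32070041e+00, -6.66282803e-02]), 'joint_vel': array([-0.00052589, -0.00133849, -0.00059444,  0.00059417,  0.0005598 ,
       -0.00057544]), 'tau': array([ 1.55142927e-03, -5.31693292e+01, -3.52892196e+01,  7.08310562e-02,
        2.16509309e-02, -5.42573491e-05]), 'ee_pos': array([0.16032067, 0.52609242, 0.17404904]), 'eef_rot': array([-3.14158626e+00, -3.03602617e-05,  2.84580110e+00]), 'force': array([0.04160504, 0.18386413, 0.3305631 ]), 'moment': array([-0.0101749 ,  0.00260917, -0.01446945]), 'grip_force': 0.0, 'grip_width': 0.0944867488221233}
```

```bash
python3 - <<'E'
import cv2
a=cv2.imread("pics/top0.png")[155:275,165:390]
b=cv2.imread("pics/side0.png")[150:320,190:330]
cv2.imwrite("pics/topc.png",cv2.resize(a,(788,420),interpolation=cv2.INTER_CUBIC))
cv2.imwrite("pics/sidec.png",cv2.resize(b,(490,595),interpolation=cv2.INTER_CUBIC))
E
```

```text
(no output)
```

View pics/topc.png

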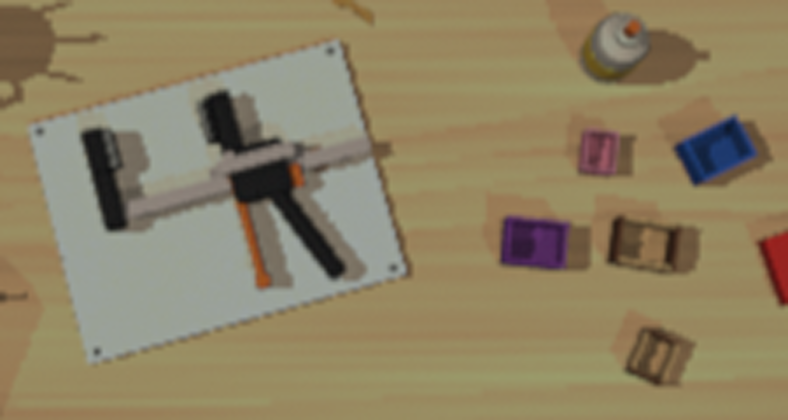

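View pics/sidec.png

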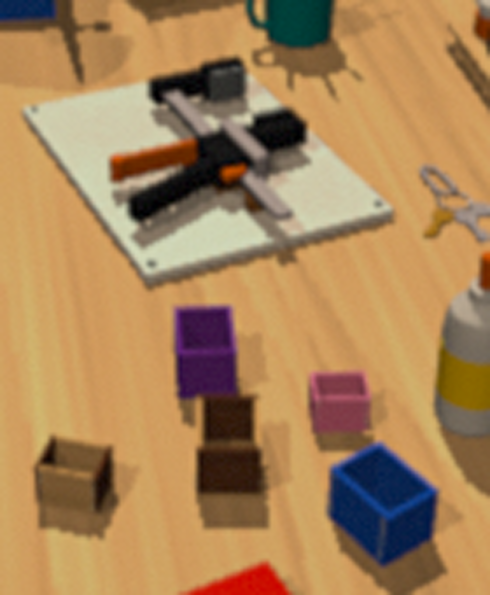

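The pictures show the following:
- **Clamp:** the top crop puts the board at about (30–410, 40–362). The jaws point up (+x) and the trigger and handle point down, with a clamp yaw of about +0.25.
- **Token box:** it is the larger pale box with dark ends, at crop (645, 245), long side along world y. The smaller look-alike is at (660, 355).

Next I'll fit poses to the silhouettes in both views.

```bash
cat >> h.py <<'E'
from scipy.optimize import minimize
def hullmask(c,pts):
    uv=np.array([proj(c,p) for p in pts]); S=8
    m=np.zeros((384,512),np.uint8)
    cv2.fillConvexPoly(m,cv2.convexHull(np.round(uv*S).astype(np.int32)),1,shift=3); return m>0
def box(lo,hi): return np.array([[x,y,z] for x in (lo[0],hi[0]) for y in (lo[1],hi[1]) for z in (lo[2],hi[2])])
def place(P,q,z0=0): 
    c,s=np.cos(q[2]),np.sin(q[2]); return np.c_[c*P[:,0]-s*P[:,1]+q[0], s*P[:,0]+c*P[:,1]+q[1], P[:,2]+z0]
def fit(views,P,q0,z0=0):
    def f(q):
        e=0
        for c,m in views:
            h=hullmask(c,place(P,q,z0)); e-=(h&m).sum()/max(1,(h|m).sum())
        return e/len(views)
    best=None
    for k in range(3):
        q0=np.array(q0); sx=np.vstack([q0]+[q0+d for d in np.diag([.006,.006,.08])*(-1)**k])
        r=minimize(f,q0,method="Nelder-Mead",options=dict(initial_simplex=sx,xatol=1e-4,fatol=1e-5)); q0=r.x
    return r.x.round(4),round(-r.fun,3)
def hull(m):
    h=np.zeros(m.shape,np.uint8); v,u=np.nonzero(m); cv2.fillConvexPoly(h,cv2.convexHull(np.c_[u,v].astype(np.int32)),1); return h>0
def near(c,t,xy,z=.03):
    L=[(np.hypot(*(ray(c,*np.nonzero(r["region"])[::-1][0:0] or (0,0),z)[:2]-xy)) if 0 else np.hypot(*(ray(c,np.nonzero(r["region"])[1].mean(),np.nonzero(r["region"])[0].mean(),z)[:2]-xy)),i,r["region"]) for i,r in enumerate(silhouettes(t,c)) if r["region"].any()]
    L.sort(key=lambda a:a[:2]); return L[0][2] if L and L[0][0]<.05 else None
E
sed -i 's/(np.hypot(\*(ray(c,\*np.nonzero(r\["region"\])\[::-1\]\[0:0\] or (0,0),z)\[:2\]-xy)) if 0 else \(.*\)),i,r\["region"\])/(\1,i,r["region"])/' h.py
python3 - <<'E'
from h import *
T=vision.camera("top"); S=vision.camera("side"); vs={}
for n,xy,t in (("box",(.498,-.35),"token_box"),("clamp",(.543,.05),"clamp")):
    vs[n]=[(c,near(c,t,xy)) for c in (T,S)]
P=box((-.023,-.03,0),(.023,.03,.045)); B=box((-.135,-.18,0),(.115,.15,.012))
for sel in ([0,1],[0],[1]):
    print(sel,"box",fit([vs["box"][i] for i in sel],P,(.498,-.347,0)), "clamp",fit([(vs["clamp"][i][0],hull(vs["clamp"][i][1])) for i in sel],B,(.55,.06,.25)))
E
```

```text
Traceback (most recent call last):
  File "h.py", line 36
    L=[(np.hypot(*(ray(c,np.nonzero(r["region"])[1].mean(),np.nonzero(r["region"])[0].mean(),z)[:2]-xy),i,r["region"]) for i,r in enumerate(silhouettes(t,c)) if r["region"].any()]
                                                                                                                                                                                  ^
SyntaxError: closing parenthesis ']' does not match opening parenthesis '('
```

```bash
sed -i '/^def near/,$d' h.py; cat >> h.py <<'E'
def near(c,t,xy,z=.03):
    best,d=None,.05
    for r in silhouettes(t,c):
        v,u=np.nonzero(r["region"])
        if len(u):
            e=np.hypot(*(ray(c,u.mean(),v.mean(),z)[:2]-xy))
            if e<d: best,d=r["region"],e
    return best
E
python3 - <<'E'
from h import *
T=vision.camera("top"); S=vision.camera("side"); vs={}
for n,xy,t in (("box",(.498,-.35),"token_box"),("clamp",(.543,.05),"clamp")):
    vs[n]=[(c,near(c,t,xy)) for c in (T,S)]
P=box((-.023,-.03,0),(.023,.03,.045)); B=box((-.135,-.18,0),(.115,.15,.012))
for sel in ([0,1],[0],[1]):
    print(sel,"box",fit([vs["box"][i] for i in sel],P,(.498,-.347,0)), "clamp",fit([(vs["clamp"][i][0],hull(vs["clamp"][i][1])) for i in sel],B,(.55,.06,.25)))
print(delta((.498,-.347,.174),(np.pi,0,np.pi/2)),status.get_obs()["time_s"])
E
```

```text
[0, 1] box (array([ 0.4978, -0.3436, -0.1786]), np.float64(0.917)) clamp (array([0.553 , 0.0979, 0.2667]), np.float64(0.972))
[0] box (array([ 0.4991, -0.346 , -0.0384]), np.float64(0.921)) clamp (array([0.5527, 0.0973, 0.2686]), np.float64(0.987))
[1] box (array([ 0.4972, -0.3425, -0.1632]), np.float64(0.98)) clamp (array([0.5544, 0.0986, 0.2566]), np.float64(0.963))
(array([-1.1550e+00, -1.4735e+00,  2.0000e-04]), array([0.    , 0.    , 0.8117])) 1.4
```

```bash
python3 -m pendant '[-0.6,-0.76,-0.1,0,0,0.43,1, -0.6,-0.76,-0.1,0,0,0.43,1, -0.6,-0.76,-0.1,0,0,0.43,1, -0.6,-0.76,-0.1,0,0,0.43,1, -0.6,-0.76,-0.1,0,0,0.43,1, -0.6,-0.76,-0.1,0,0,0.43,1, -0.6,-0.76,-0.1,0,0,0.43,1, -0.6,-0.76,-0.1,0,0,0.43,1, -0.6,-0.76,-0.1,0,0,0.43,1, -0.6,-0.76,-0.1,0,0,0.43,1, -0.6,-0.76,-0.1,0,0,0.43,1, -0.6,-0.76,-0.1,0,0,0.43,1]'
python3 -c "
from h import *
print(delta((.498,-.345,.224),(np.pi,0,1.47)))"
```

```text
time_s: 2.6
ee_pos: [0.3366, 0.0748, 0.2241]
eef_rot: [3.141, -0.0, 2.168]
force: [-0.4, 0.2, 0.2]
grip_width: 0.0939
grip_force: 0.0
(array([-0.8757, -0.2052,  0.    ]), array([ 1.000e-04, -1.000e-04,  4.444e-01]))
```

```bash
python3 -m pendant '[-0.876,-0.205,0,0,0,0.444,1, -0.876,-0.205,0,0,0,0.444,1, -0.876,-0.205,0,0,0,0.444,1, -0.876,-0.205,0,0,0,0.444,1, -0.876,-0.205,0,0,0,0.444,1, -0.876,-0.205,0,0,0,0.444,1, -0.876,-0.205,0,0,0,0.444,1, -0.876,-0.205,0,0,0,0.444,1, -0.876,-0.205,0,0,0,0.444,1, -0.876,-0.205,0,0,0,0.444,1, -0.876,-0.205,0,0,0,0.444,1]'
python3 - <<'E'
from h import *
W=vision.camera("wrist"); save(W,"wrist1"); print((-W["R"].T@W["t"]).round(3))
for r in silhouettes("token_box",W):
    v,u=np.nonzero(r["region"]); print(r["score"],r["extent"],ray(W,u.mean(),v.mean(),.03).round(3))
m=near(W,"token_box",(.498,-.345))
P=box((-.023,-.03,0),(.023,.03,.045))
if m is not None:
    for y in (-.2,0,.15): print(fit([(W,m)],P,(.498,-.346,y)))
print(status.get_obs()["ee_pos"],status.get_obs()["eef_rot"])
E
```

```text
time_s: 3.7
ee_pos: [0.4998, -0.3431, 0.2228]
eef_rot: [-3.14, -0.001, 1.474]
force: [-0.2, 1.1, 0.1]
grip_width: 0.0943
grip_force: 0.0
[ 0.509 -0.262  0.434]
0.88 [307.2, 103.7, 350.5, 135.8] [ 0.59  -0.305  0.03 ]
0.82 [303.3, 182.7, 362.3, 247.0] [ 0.589 -0.416  0.03 ]
0.81 [139.6, 154.3, 187.4, 199.0] [ 0.389 -0.349  0.03 ]
0.62 [230.2, 133.0, 271.8, 192.8] [ 0.498 -0.346  0.03 ]
0.59 [220.3, 36.5, 266.9, 97.5] [ 0.499 -0.235  0.03 ]
(array([ 0.4976, -0.3469, -0.1805]), np.float64(0.967))
(array([ 0.4974, -0.3468, -0.1838]), np.float64(0.967))
(array([ 0.4974, -0.3468, -0.183 ]), np.float64(0.967))
[ 0.49951586 -0.34250284  0.22471191] [3.14089384e+00 2.90067487e-04 1.47490872e+00]
```

View pics/wrist1.png

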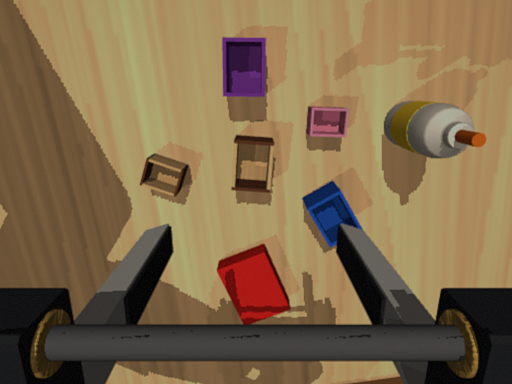

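The box shows at pixel (254, 165). The wrist fit gives (0.4975, -0.347) with yaw -0.18, and the two-view fit agrees. I'll go down and grip.

```bash
python3 -c "
from h import *
print(delta((.4975,-.347,.015),(np.pi,0,1.5708-.18)))"
```

```text
(array([-0.0092, -0.0034,  0.4194]), array([0.0005, 0.0002, 0.0535]))
```

```bash
python3 -m pendant '[-0.009,-0.003,0.15,0,0,0.053,0.45, -0.009,-0.003,0.24,0,0,0.053,0.45, -0.009,-0.003,0.32,0,0,0.053,0.45, -0.009,-0.003,0.39,0,0,0.053,0.45, -0.009,-0.003,0.42,0,0,0.053,0.45, -0.009,-0.003,0.42,0,0,0.053,0.45, -0.009,-0.003,0.42,0,0,0.053,-0.2, -0.009,-0.003,0.42,0,0,0.053,-0.2, -0.009,-0.003,0.42,0,0,0.053,-0.2, -0.009,-0.003,0.42,0,0,0.053,-0.2, -0.009,-0.003,0.42,0,0,0.053,-0.2, -0.009,-0.003,0.42,0,0,0.053,-0.2]' 20
```

```text
time_s: 5.05
ee_pos: [0.4972, -0.3487, 0.0142]
eef_rot: [3.141, 0.0, 1.39]
force: [-0.5, -0.4, -0.0]
grip_width: 0.0376
grip_force: 0.0
```

```bash
python3 - <<'E'
from h import *
W=vision.camera("wrist"); S=vision.camera("side")
a=W["pixels"][100:300,150:380]; b=S["pixels"][220:330,180:320]
im=np.hstack([cv2.resize(a,(400,348)),cv2.resize(b,(400,348))]); cv2.imwrite("pics/chk.png",im[:,:,::-1])
E
```

```text
(no output)
```

View pics/chk.png

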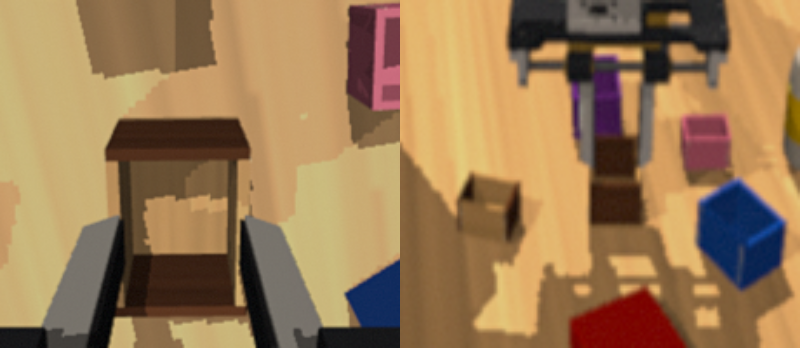

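The wrist view shows the fingers either side of the box walls. The walls sit slightly inside the dark end panels, and the fingers stopped at the commanded 37.6 mm. I'll close further.

```bash
python3 -m pendant '[0,0,0,0,0,0,-1, 0,0,0,0,0,0,-1, 0,0,0,0,0,0,-1, 0,0,0,0,0,0,-1]' 20
```

```text
time_s: 5.55
ee_pos: [0.4971, -0.3486, 0.014]
eef_rot: [-3.142, 0.0, 1.39]
force: [0.0, -0.1, -0.1]
grip_width: 0.009
grip_force: 0.0
```

```bash
python3 - <<'E'
from h import *
W=vision.camera("wrist"); S=vision.camera("side")
a=W["pixels"][100:384,150:380]; b=S["pixels"][220:330,180:320]
im=np.hstack([cv2.resize(a,(400,494)),cv2.resize(b,(400,494))]); cv2.imwrite("pics/chk2.png",im[:,:,::-1])
o=status.get_obs(); print(o["grip_width"],o["grip_force"])
E
```

```text
0.001582819048029703 0.0
```

View pics/chk2.png

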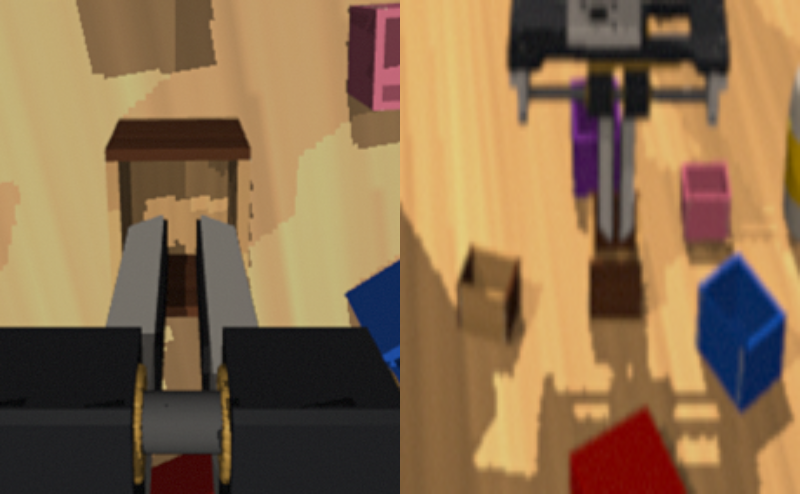

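```bash
python3 - <<'E'
from h import *
W=vision.camera("wrist"); S=vision.camera("side"); T=vision.camera("top")
o=status.get_obs(); p=o["ee_pos"]; print(p,o["qpos"].round(3))
print("side tip seen (257,273); proj",proj(S,p),proj(S,p+[0,0,.05]))
print("wrist tip seen (254,226): proj",proj(W,p),proj(W,p+[0,0,.05]))
P=box((-.023,-.03,0),(.023,.03,.045))
for n,c in (("w",W),("s",S)):
    for r in silhouettes("token_box",c):
        v,u=np.nonzero(r["region"]); print(n,np.round(r["extent"]),ray(c,u.mean(),v.mean(),.03).round(3))
    q=place(P,(.4975,-.347,-.18)); print(n,np.array([proj(c,x) for x in q]).round().tolist())
E
```

```text
[ 0.49711658 -0.34860518  0.01403255] [-0.672  0.594  1.494 -0.     1.054 -0.491]
side tip seen (257,273); proj [254.95507149 279.97469742] [255.20580054 264.73390962]
wrist tip seen (254,226): proj [252.95106452 219.10277985] [252.69591446 254.01944148]
w [352. 235. 471. 368.] [ 0.588 -0.408  0.03 ]
w [ 38. 215. 136. 299.] [ 0.391 -0.347  0.03 ]
w [208. 168. 293. 282.] [ 0.499 -0.337  0.03 ]
w [165.   0. 269.  98.] [ 0.497 -0.243  0.03 ]
w [350.  95. 447. 164.] [ 0.588 -0.305  0.03 ]
w [248. 363. 259. 383.] [ 0.478 -0.457  0.03 ]
w [[221.0, 249.0], [215.0, 282.0], [219.0, 168.0], [211.0, 186.0], [285.0, 249.0], [291.0, 282.0], [287.0, 168.0], [295.0, 186.0]]
s [201. 278. 224. 297.] [ 0.385 -0.365  0.03 ]
s [278. 255. 295. 272.] [ 0.585 -0.321  0.03 ]
s [242. 239. 253. 260.] [ 0.486 -0.253  0.03 ]
s [246. 264. 269. 293.] [ 0.495 -0.36   0.03 ]
s [281. 278. 313. 311.] [ 0.588 -0.429  0.03 ]
s [[246.0, 292.0], [246.0, 278.0], [246.0, 276.0], [246.0, 262.0], [264.0, 292.0], [265.0, 278.0], [264.0, 276.0], [264.0, 262.0]]
```

```bash
python3 - <<'E'
from h import *
W=vision.camera("wrist"); p=status.get_obs()["ee_pos"]
print(W["K"].round(1).tolist(),(W["R"]@p+W["t"]).round(4),(W["R"]@(p+[0,0,.03])+W["t"]).round(4),(-W["R"].T@W["t"]).round(4))
im=W["pixels"]; save(W,"w3"); S=vision.camera("side")
cv2.imwrite("pics/s3.png",cv2.resize(S["pixels"][225:300,215:305],(720,600),interpolation=cv2.INTER_CUBIC)[:,:,::-1])
R=Ro.from_euler("xyz",status.get_obs()["eef_rot"]).as_matrix()
for dx in (-.008,.008):
  for dz in (0,-.03): print(dx,dz,proj(W,p+R@[dx,.0,dz]).round(),proj(W,p+R@[dx,.047,dz]).round())
E
```

```text
[[341.2, 0.0, 254.2], [0.0, 341.2, 189.1], [0.0, 0.0, 1.0]] [-0.0008  0.0199  0.226 ] [-0.0008  0.0283  0.1972] [ 0.5126 -0.2677  0.2255]
-0.008 0 [253. 230.] [323. 230.]
-0.008 -0.03 [253. 251.] [333. 251.]
0.008 0 [253. 208.] [325. 208.]
0.008 -0.03 [253. 225.] [335. 225.]
```

View pics/s3.png

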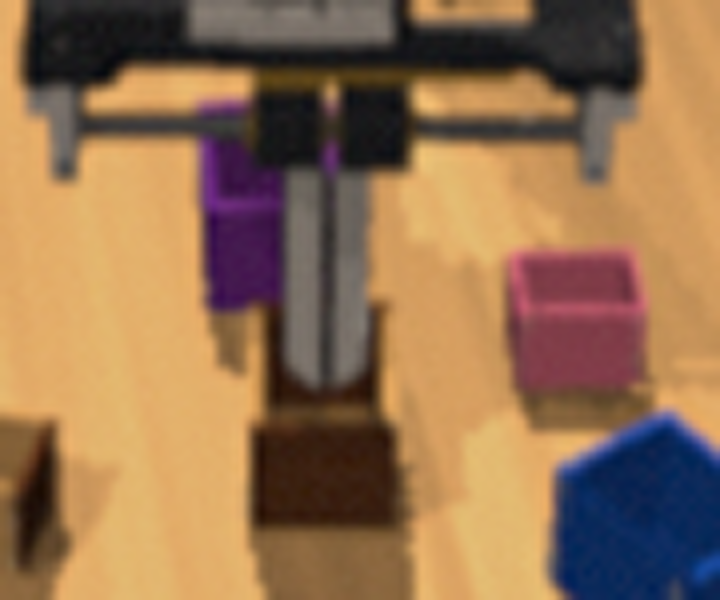

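Something is off here. The side view shows the closed fingertips (s3 pixel (325, 388)) ending about 30 mm higher than the reported TCP, level with the box rim. The wrist view agrees: 168 px for 94 mm of opening means 0.19 m depth instead of 0.226. So the real finger ends lie about 31 mm behind the stated TCP, and I'll use that offset from now on. I'll reopen, go lower in steps while watching the force, and grip.

```bash
python3 -m pendant '[0,0,0,0,0,0,0.45, 0,0,0,0,0,0,0.45, 0,0,0,0,0,0,0.45, 0,0,0,0,0,0,0.45, 0,0,0,0,0,0,0.45, 0,0,0,0,0,0,0.45, 0,0,0.02,0,0,0,0.45, 0,0,0.04,0,0,0,0.45, 0,0,0.05,0,0,0,0.45, 0,0,0.05,0,0,0,0.45]' 20
python3 -m pendant '[0,0,0,0,0,0,-1, 0,0,0,0,0,0,-1, 0,0,0,0,0,0,-1, 0,0,0,0,0,0,-1, 0,0,0,0,0,0,-1, 0,0,0,0,0,0,-1]' 20
```

```text
time_s: 7.0
ee_pos: [0.4966, -0.3482, -0.0122]
eef_rot: [-3.14, -0.001, 1.39]
force: [0.6, 0.5, -0.6]
grip_width: 0.0678
grip_force: 0.0
time_s: 7.6
ee_pos: [0.4972, -0.3487, -0.0107]
eef_rot: [3.141, 0.0, 1.39]
force: [-0.9, 1.4, 3.3]
grip_width: 0.046
grip_force: 20.0
```

```bash
python3 -m pendant '[0,0,-0.08,0,0,0,-1, 0,0,-0.18,0,0,0,-1, 0,0,-0.26,0,0,0,-1, 0,0,-0.3,0,0,0,-1, 0,0,-0.3,0,0,0,-1]'
python3 -c "
from h import *
print(delta((.6119,.124,.14),(np.pi,0,1.838)))"
```

```text
time_s: 8.1
ee_pos: [0.4981, -0.3494, 0.142]
eef_rot: [3.137, 0.002, 1.39]
force: [-0.8, 0.2, -1.6]
grip_width: 0.0458
grip_force: 20.0
(array([0.9722, 0.0534, 0.0019]), array([ 0.0025,  0.0021, -0.2854]))
```

```bash
python3 -m pendant '[0.972,0.053,0,0,0,-0.285,-1, 0.972,0.053,0,0,0,-0.285,-1, 0.972,0.053,0,0,0,-0.285,-1, 0.972,0.053,0,0,0,-0.285,-1, 0.972,0.053,0,0,0,-0.285,-1, 0.972,0.053,0,0,0,-0.285,-1, 0.972,0.053,0,0,0,-0.285,-1, 0.972,0.053,0,0,0,-0.285,-1, 0.972,0.053,0,0,0,-0.285,-1, 0.972,0.053,0,0,0,-0.285,-1, 0.972,0.053,0,0,0,-0.285,-1, 0.972,0.053,0,0,0,-0.285,-1]'
python3 - <<'E'
from h import *
W=vision.camera("wrist"); o=status.get_obs(); print(o["ee_pos"],o["eef_rot"])
q=(.553,.0976,.2675)
im=W["pixels"].copy()
# held box fit with z known: underside = ee z + .011
m=silhouettes("token_box",W); P=box((-.023,-.03,0),(.023,.03,.045))
for r in m: print(r["score"],np.round(r["extent"]),fit([(W,r["region"])],P,(*o["ee_pos"][:2],.267),o["ee_pos"][2]+.011))
def seg(a,b,col):
    A=place(np.array([a,b]),q); cv2.line(im,*[tuple(int(x) for x in proj(W,p)) for p in A],col,1)
for z in (.034+.017,):
    seg((.044,-.022,z),(.084,-.022,z),(0,255,0))
    seg((.026,-.058,.053),(.09,-.058,.053),(255,255,0))
seg((-.105,-.035,.047),(-.023,-.035,.047),(0,255,255)); 
seg((-.008,-.18,.037),(-.008,.15,.037),(255,0,0)); seg((.008,-.18,.037),(.008,.15,.037),(255,0,0))
for a,b in (((-.135,-.18),(.115,-.18)),((.115,-.18),(.115,.15)),((-.135,-.18),(-.135,.15)),((-.135,.15),(.115,.15))): seg((*a,.012),(*b,.012),(255,0,255))
cv2.imwrite("pics/hov.png",cv2.resize(im,(800,600))[:,:,::-1])
E
```

```text
time_s: 9.3
ee_pos: [0.61, 0.125, 0.1369]
eef_rot: [-3.139, -0.0, 1.839]
force: [0.6, -0.6, -1.2]
grip_width: 0.0459
grip_force: 20.0
[0.61010737 0.12404845 0.13735997] [-3.13919579e+00 -9.45578655e-05  1.83730840e+00]
0.84 [201. 176. 300. 306.] (array([0.6106, 0.1265, 0.2679]), np.float64(0.965))
```

View pics/hov.png

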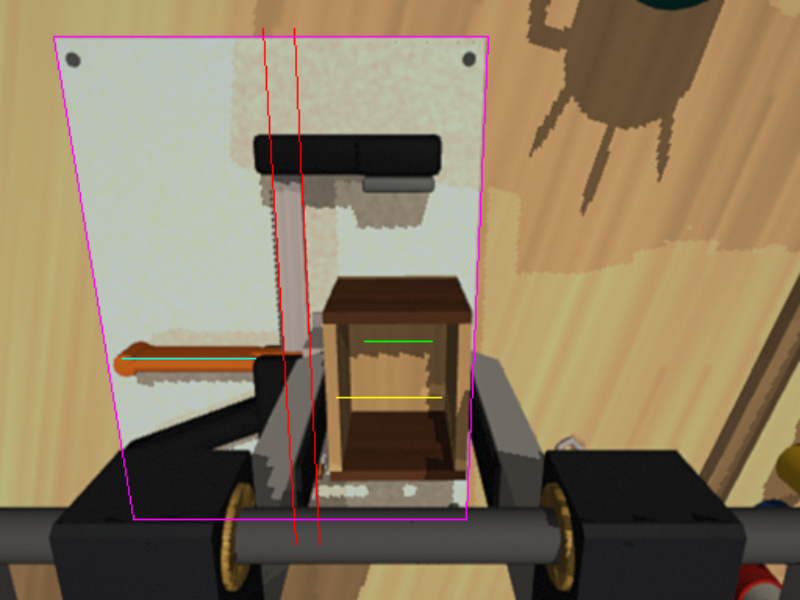

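The overlay matches the board and bar edges, with the trigger's top front edge at (120–255, 358), so the clamp pose is good. The held box is square and clear of the fixed pad. Next I lower it.

```bash
python3 -c "
from h import *
print(delta((.612,.1244,.003),(np.pi,0,1.838)))"
```

```text
(array([0.0007, 0.0042, 0.2698]), array([-0.0011, -0.    , -0.001 ]))
```

```bash
python3 -m pendant '[0.001,0.004,0.06,-0.001,0,0,-1, 0.001,0.004,0.12,-0.001,0,0,-1, 0.001,0.004,0.18,-0.001,0,0,-1, 0.001,0.004,0.22,-0.001,0,0,-1, 0.001,0.004,0.25,-0.001,0,0,-1, 0.001,0.004,0.265,-0.001,0,0,-1, 0.001,0.004,0.27,-0.001,0,0,-1, 0.001,0.004,0.27,-0.001,0,0,-1, 0.001,0.004,0.27,-0.001,0,0,-1]'
```

```text
time_s: 10.3
ee_pos: [0.6131, 0.1257, 0.0051]
eef_rot: [3.138, 0.0, 1.837]
force: [-0.5, -0.7, -1.6]
grip_width: 0.0459
grip_force: 20.0
```

```bash
python3 -m pendant '[0,0,0.004,0,0,0,-1, 0,0,0.006,0,0,0,-1, 0,0,0.006,0,0,0,-1]'; python3 - <<'E'
from h import *
W=vision.camera("wrist"); P=box((-.023,-.03,0),(.023,.03,.045)); C=np.array((.553,.0976,.2675))
for _ in range(2):
    o=status.get_obs(); print(o["ee_pos"].round(4),o["force"].round(1)); W=vision.camera("wrist")
m=silhouettes("token_box",W)[0]["region"]
q,s=fit([(W,m)],P,(.6115,.1265,.267),.013); d=q[:2]-C[:2]
print(q,s,"clamp xy",(Ro.from_euler("z",-C[2]).apply([*d,0])).round(4))
E
```

```text
time_s: 10.6
ee_pos: [0.6127, 0.1257, 0.0014]
eef_rot: [3.14, 0.0, 1.837]
force: [-0.8, -0.5, 1.6]
grip_width: 0.0461
grip_force: 20.0
[0.6127 0.1258 0.0014] [-0.4 -0.1  1.8]
[0.6127 0.1257 0.0014] [-0.1 -0.   3.3]
[0.6129 0.1274 0.2691] 0.977 clamp xy [0.0656 0.0129 0.    ]
```

```bash
python3 -m pendant '[-0.003,0,-0.001,0,0,0,-1, -0.006,0.001,-0.001,0,0,0,-1, -0.006,0.001,-0.001,0,0,0,-1, -0.006,0.001,-0.001,0,0,0,0.3, -0.006,0.001,-0.001,0,0,0,0.3, -0.006,0.001,-0.001,0,0,0,0.3, -0.006,0.001,-0.03,0,0,0,0.3, -0.006,0.001,-0.1,0,0,0,0.3, -0.006,0.001,-0.18,0,0,0,0.3, -0.006,0.001,-0.2,0,0,0,0.3, -0.006,0.001,-0.2,0,0,0,0.3]'; python3 - <<'E'
from h import *
W=vision.camera("wrist"); P=box((-.023,-.03,0),(.023,.03,.045)); C=np.array((.553,.0976,.2675))
m=silhouettes("token_box",W)[0]["region"]
q,s=fit([(W,m)],P,(.612,.125,.267),.012); d=q[:2]-C[:2]
print(q,s,"clamp xy",(Ro.from_euler("z",-C[2]).apply([*d,0])).round(4))
# far pad
for n in ("far_pad","clamp_bar","trigger_blade"):
    for r in silhouettes(n,W)[:2]:
        v,u=np.nonzero(r["region"]); print(n,r["score"],np.round(r["extent"]))
        k=v>np.percentile(v,90); X=ray(W,u[k].mean(),v.max(),.051)[:2]-C[:2]; print(Ro.from_euler("z",-C[2]).apply([*X,0]).round(4))
save(W,"w5")
# target: closed fingers, in front of the trigger grip: clamp (-.070,-.035+.008+.012)
g=lambda x,y: C[:2]+Ro.from_euler("z",C[2]).apply([x,y,0])[:2]
print(g(-.07,-.012), delta((*g(-.07,-.012),status.get_obs()["ee_pos"][2]),(np.pi,0,1.838)), status.get_obs()["ee_pos"])
E
```

```text
time_s: 11.9
ee_pos: [0.6146, 0.123, 0.1036]
eef_rot: [3.136, 0.0, 1.837]
force: [-0.4, -0.5, -1.0]
grip_width: 0.0612
grip_force: 0.0
[0.6144 0.1242 0.2645] 0.98 clamp xy [0.0662 0.0094 0.    ]
far_pad 0.61 [220. 110. 280. 127.]
[0.0606 0.0657 0.    ]
clamp_bar 0.83 [144.  74. 281. 370.]
[-0.0054 -0.1638  0.    ]
clamp_bar 0.27 [  5.  11. 314. 370.]
[ 0.0305 -0.1653  0.    ]
trigger_blade 0.82 [ 45. 230. 173. 254.]
[-0.0759 -0.0439  0.    ]
[0.48866142 0.0675243 ] (array([-4.11e-02, -2.69e-01,  2.00e-04]), array([-0.0005, -0.0002, -0.0004])) [0.61300455 0.12278499 0.09955458]
```

View pics/w5.png

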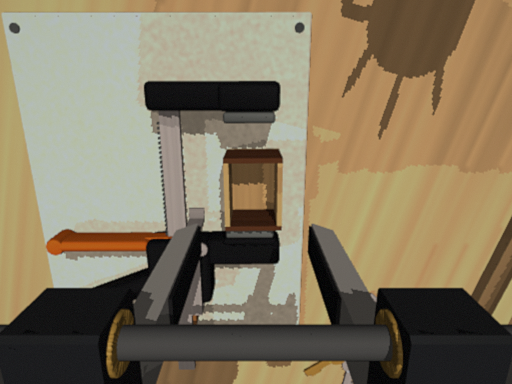

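The box stands square at pixels (225–282, 150–230), about 1.4 mm off the fixed pad. The far pad is at (223–274, 113–123). Now I close the fingers and move down in front of the trigger.

```bash
python3 -m pendant '[-0.041,-0.1,0,0,0,0,-1, -0.041,-0.19,0,0,0,0,-1, -0.041,-0.25,0,0,0,0,-1, -0.041,-0.269,0,0,0,0,-1, -0.041,-0.269,0.04,0,0,0,-1, -0.041,-0.269,0.1,0,0,0,-1, -0.041,-0.269,0.16,0,0,0,-1, -0.041,-0.269,0.2,0,0,0,-1, -0.041,-0.269,0.22,0,0,0,-1, -0.041,-0.269,0.22,0,0,0,-1, -0.041,-0.269,0.22,0,0,0,-1]' 40
cat > q.py <<'E'
from h import *
C=np.array((.553,.0976,.2675)); r=Ro.from_euler("z",-C[2])
def show():
    o=status.get_obs(); p=o["ee_pos"]; print("t",round(o["time_s"],2),"clamp",r.apply([*(p[:2]-C[:2]),p[2]]).round(4),"Fclamp",r.apply(o["force"]).round(1),"gw",round(o["grip_width"],4))
def scene():
    T=vision.camera("wrist"); S=vision.camera("side")
    for c in (T,S):
        for n,x,z in (("far_pad",.064,.034),("trigger_blade",-.06,.034)):
            L=silhouettes(n,c)
            if L:
                v,u=np.nonzero(L[0]["region"]); X=ray(c,u.mean(),v.mean(),z); print(n,round(L[0]["score"],2),r.apply([*(X[:2]-C[:2]),0]).round(4))
E
python3 -c "
from q import *
show(); scene()"
```

```text
time_s: 13.25
ee_pos: [0.4901, 0.0678, -0.0086]
eef_rot: [3.139, 0.0, 1.837]
force: [0.3, 0.4, 0.9]
grip_width: 0.0007
grip_force: 0.0
t 13.25 clamp [-0.0685 -0.0121 -0.0086] Fclamp [0.4 0.3 0.9] gw 0.0007
far_pad 0.82 [0.0451 0.0695 0.    ]
trigger_blade 0.69 [-0.0523 -0.0337  0.    ]
far_pad 0.52 [0.0595 0.0793 0.    ]
trigger_blade 0.67 [-0.0733 -0.037   0.    ]
```

```bash
python3 -m pendant '[-0.025,0,0,0,0,0,-1, -0.04,0.001,0,0,0,0,-1, -0.055,0.003,0,0,0,0,-1, -0.07,0.005,0,0,0,0,-1, -0.084,0.007,0,0,0,0,-1, -0.094,0.008,0,0,0,0,-1, -0.094,0.008,0,0,0,0,-1]'
python3 -c "
from q import *
show(); scene(); show()"
```

```text
time_s: 14.25
ee_pos: [0.5044, 0.0272, -0.0092]
eef_rot: [3.142, -0.008, 1.837]
force: [-12.3, 42.3, 10.6]
grip_width: 0.0008
grip_force: 20.2
t 14.25 clamp [-0.0655 -0.055  -0.0092] Fclamp [-0.7 44.  10.6] gw 0.0008
far_pad 0.81 [0.0441 0.057  0.    ]
trigger_blade 0.98 [-0.0467 -0.0661  0.    ]
far_pad 0.25 [ 0.1467 -0.2426  0.    ]
trigger_blade 0.4 [-0.0626 -0.0594  0.    ]
t 14.55 clamp [-0.0655 -0.055  -0.0092] Fclamp [ 0.8 42.3  9. ] gw 0.0006
```

The first pump went to the handle stop at ee y = -0.055 in the clamp frame, and the pad moved about 12.5 mm. I'll let the trigger spring back, then squeeze in small steps watching the force.

```bash
python3 -m pendant '[0.02,-0.001,0,0,0,0,-1, 0.045,-0.004,0,0,0,0,-1, 0.07,-0.007,0,0,0,0,-1, 0.09,-0.008,0,0,0,0,-1, 0.09,-0.008,0,0,0,0,-1]'
python3 -c "
from q import *
show(); scene()"
python3 -m pendant '[-0.025,0,0,0,0,0,-1, -0.04,0.001,0,0,0,0,-1, -0.05,0.002,0,0,0,0,-1, -0.05,0.002,0,0,0,0,-1]'
python3 -c "
from q import *
show(); scene()"
```

```text
time_s: 15.05
ee_pos: [0.4898, 0.0666, -0.0091]
eef_rot: [3.14, 0.0, 1.838]
force: [0.5, -0.0, -0.3]
grip_width: 0.0006
grip_force: 0.0
t 15.05 clamp [-0.0691 -0.0132 -0.0091] Fclamp [ 0.5 -0.1 -0.3] gw 0.0006
far_pad 0.96 [0.0462 0.0585 0.    ]
trigger_blade 0.87 [-0.055  -0.0341  0.    ]
trigger_blade 0.59 [-0.068  -0.0374  0.    ]
time_s: 15.75
ee_pos: [0.4973, 0.0409, -0.0093]
eef_rot: [3.141, -0.001, 1.836]
force: [-4.5, 3.1, 3.0]
grip_width: 0.0002
grip_force: 2.0
t 15.75 clamp [-0.0687 -0.0399 -0.0093] Fclamp [-3.5  4.2  3. ] gw 0.0002
far_pad 0.88 [0.0438 0.0522 0.    ]
trigger_blade 0.82 [-0.0579 -0.0541  0.    ]
far_pad 0.37 [-0.0408 -0.0887  0.    ]
trigger_blade 0.6 [-0.0703 -0.0529  0.    ]
```

```bash
python3 -m pendant '[-0.004,0,0,0,0,0,-1, -0.008,0.001,0,0,0,0,-1, -0.008,0.001,0,0,0,0,-1]'; python3 -c "
from q import *
show()"; python3 -m pendant '[-0.004,0,0,0,0,0,-1, -0.008,0.001,0,0,0,0,-1, -0.008,0.001,0,0,0,0,-1]'; python3 -c "
from q import *
show(); scene()"
```

```text
time_s: 16.35
ee_pos: [0.4989, 0.0382, -0.0093]
eef_rot: [3.141, -0.0, 1.837]
force: [-3.7, 4.1, 1.4]
grip_width: 0.0005
grip_force: 2.7
t 16.35 clamp [-0.0679 -0.043  -0.0093] Fclamp [-2.5  4.9  1.4] gw 0.0005
time_s: 16.65
ee_pos: [0.5006, 0.0346, -0.0093]
eef_rot: [3.14, -0.0, 1.837]
force: [-3.3, 5.0, -0.3]
grip_width: 0.0007
grip_force: 2.7
t 16.65 clamp [-0.0672 -0.0469 -0.0093] Fclamp [-1.8  5.7 -0.3] gw 0.0007
far_pad 0.86 [0.0442 0.049  0.    ]
trigger_blade 0.57 [-0.0516 -0.06    0.    ]
trigger_blade 0.53 [-0.067  -0.0566  0.    ]
```

```bash
python3 -m pendant '[-0.004,0,0,0,0,0,-1, -0.008,0.001,0,0,0,0,-1, -0.008,0.001,0,0,0,0,-1]'; python3 -c "
from q import *
show()"; python3 -m pendant '[-0.004,0,0,0,0,0,-1, -0.006,0.001,0,0,0,0,-1, -0.006,0.001,0,0,0,0,-1]'; python3 -c "
from q import *
show(); scene(); W=vision.camera('wrist'); save(W,'w6')"
```

```text
time_s: 17.25
ee_pos: [0.5025, 0.031, -0.0092]
eef_rot: [3.139, -0.001, 1.837]
force: [-0.0, 6.5, -1.5]
grip_width: 0.0004
grip_force: 2.8
t 17.25 clamp [-0.0663 -0.0509 -0.0092] Fclamp [ 1.7  6.3 -1.5] gw 0.0004
time_s: 17.55
ee_pos: [0.5038, 0.0283, -0.0092]
eef_rot: [3.139, -0.001, 1.837]
force: [-1.2, 6.4, -0.7]
grip_width: 0.0002
grip_force: 2.9
t 17.55 clamp [-0.0658 -0.0538 -0.0092] Fclamp [ 0.6  6.5 -0.7] gw 0.0002
far_pad 0.9 [0.0448 0.046  0.    ]
trigger_blade 0.85 [-0.0457 -0.0651  0.    ]
trigger_blade 0.56 [-0.056  -0.0572  0.    ]
```

View pics/w6.png

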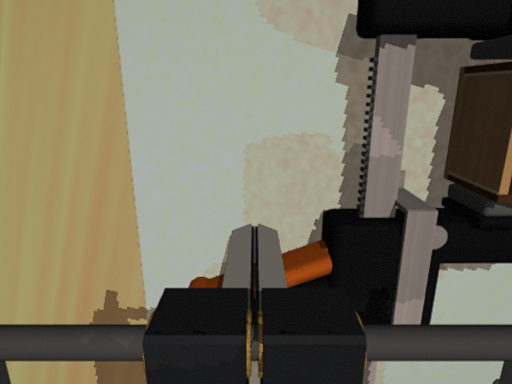

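Pad at (475–512, 40–55) and box edge at about v 62 are still a few mm apart. I'll release and start the third pump in small steps.

```bash
python3 -m pendant '[0.02,-0.001,0,0,0,0,-1, 0.045,-0.004,0,0,0,0,-1, 0.07,-0.007,0,0,0,0,-1, 0.082,-0.008,0,0,0,0,-1, 0.082,-0.008,0,0,0,0,-1]'
python3 -m pendant '[-0.015,0,0,0,0,0,-1, -0.025,0.001,0,0,0,0,-1, -0.025,0.001,0,0,0,0,-1]'; python3 -c "
from q import *
show()"
python3 -m pendant '[-0.004,0,0,0,0,0,-1, -0.008,0.001,0,0,0,0,-1, -0.008,0.001,0,0,0,0,-1]'; python3 -c "
from q import *
show(); scene()"
```

```text
time_s: 18.4
ee_pos: [0.4886, 0.0674, -0.009]
eef_rot: [3.14, 0.0, 1.839]
force: [0.2, -0.6, -0.2]
grip_width: 0.0005
grip_force: 0.0
time_s: 18.7
ee_pos: [0.4928, 0.0537, -0.0091]
eef_rot: [3.14, -0.0, 1.836]
force: [-1.6, 2.2, 2.1]
grip_width: 0.0005
grip_force: 1.4
t 18.7 clamp [-0.0697 -0.0264 -0.0091] Fclamp [-1.   2.6  2.1] gw 0.0005
time_s: 19.0
ee_pos: [0.4937, 0.0507, -0.0093]
eef_rot: [3.141, -0.0, 1.837]
force: [-4.2, 2.2, 3.9]
grip_width: 0.0006
grip_force: 2.2
t 19.0 clamp [-0.0696 -0.0296 -0.0093] Fclamp [-3.5  3.3  3.9] gw 0.0006
far_pad 0.96 [0.0452 0.0454 0.    ]
trigger_blade 0.76 [-0.0643 -0.044   0.    ]
far_pad 0.33 [0.0748 0.0383 0.    ]
trigger_blade 0.63 [-0.0709 -0.0429  0.    ]
```

```bash
python3 -m pendant '[-0.004,0,0,0,0,0,-1, -0.008,0.001,0,0,0,0,-1, -0.008,0.001,0,0,0,0,-1]'; python3 -c "
from q import *
show()"
python3 -m pendant '[-0.004,0,0,0,0,0,-1, -0.008,0.001,0,0,0,0,-1, -0.008,0.001,0,0,0,0,-1]'; python3 -c "
from q import *
show(); scene()"
```

```text
time_s: 19.6
ee_pos: [0.4951, 0.047, -0.0093]
eef_rot: [3.141, -0.0, 1.837]
force: [-5.6, 3.6, 3.4]
grip_width: 0.0004
grip_force: 2.6
t 19.6 clamp [-0.0692 -0.0335 -0.0093] Fclamp [-4.4  4.9  3.4] gw 0.0004
time_s: 19.9
ee_pos: [0.4965, 0.0433, -0.0094]
eef_rot: [3.142, -0.001, 1.837]
force: [-5.4, 3.8, 3.1]
grip_width: 0.0004
grip_force: 2.9
t 19.9 clamp [-0.0688 -0.0374 -0.0094] Fclamp [-4.2  5.1  3.1] gw 0.0004
far_pad 0.74 [0.0449 0.0422 0.    ]
trigger_blade 0.86 [-0.0602 -0.0519  0.    ]
trigger_blade 0.72 [-0.0737 -0.0511  0.    ]
```

```bash
python3 -m pendant '[-0.004,0,0,0,0,0,-1, -0.008,0.001,0,0,0,0,-1, -0.008,0.001,0,0,0,0,-1]'; python3 -c "
from q import *
show(); scene()"
```

```text
time_s: 20.5
ee_pos: [0.4979, 0.0399, -0.0094]
eef_rot: [-3.141, -0.001, 1.837]
force: [-7.2, 6.8, 3.6]
grip_width: 0.0004
grip_force: 4.4
t 20.5 clamp [-0.0684 -0.0411 -0.0094] Fclamp [-5.2  8.5  3.6] gw 0.0004
far_pad 0.67 [0.0449 0.0418 0.    ]
trigger_blade 0.78 [-0.0575 -0.0551  0.    ]
trigger_blade 0.54 [-0.0741 -0.0545  0.    ]
```

```bash
python3 -m pendant '[-0.003,0,0,0,0,0,-1, -0.006,0.001,0,0,0,0,-1, -0.006,0.001,0,0,0,0,-1]'; python3 -c "
from q import *
show()"
```

```text
time_s: 21.1
ee_pos: [0.499, 0.0374, -0.0094]
eef_rot: [-3.141, -0.001, 1.837]
force: [-7.5, 8.2, 4.6]
grip_width: 0.0006
grip_force: 5.6
t 21.1 clamp [-0.068  -0.0438 -0.0094] Fclamp [-5.1  9.9  4.6] gw 0.0006
```

```bash
python3 -m pendant '[-0.003,0,0,0,0,0,-1, -0.006,0.001,0,0,0,0,-1, -0.006,0.001,0,0,0,0,-1]'; python3 -c "
from q import *
show(); scene()"
```

```text
time_s: 21.4
ee_pos: [0.5002, 0.0349, -0.0095]
eef_rot: [-3.141, -0.002, 1.837]
force: [-8.9, 10.3, 3.9]
grip_width: 0.0004
grip_force: 6.7
t 21.4 clamp [-0.0675 -0.0465 -0.0095] Fclamp [-5.8 12.3  3.9] gw 0.0004
far_pad 0.67 [0.0442 0.0411 0.    ]
trigger_blade 0.75 [-0.0529 -0.0594  0.    ]
far_pad 0.26 [0.0725 0.0318 0.    ]
```

```bash
python3 -m pendant '[-0.003,0,0,0,0,0,-1, -0.005,0,0,0,0,0,-1, -0.005,0,0,0,0,0,-1, -0.005,0,0,0,0,0,-1, -0.005,0,0,0,0,0,-1, -0.005,0,0,0,0,0,-1]'; python3 - <<'E'
from q import *
show()
P=box((-.023,-.03,0),(.023,.03,.045)); 
for n in ("top","side"):
    c=vision.camera(n); m=near(c,"token_box",(.6125,.124),.04)
    if m is not None:
        q,s=fit([(c,m)],P,(.612,.123,.267),.012); print(n,q,s,r.apply([*(q[:2]-C[:2]),0]).round(4))
    if n=="top": save(c,"topend"); cv2.imwrite("pics/end.png",cv2.resize(c["pixels"][155:275,165:345],(720,480),interpolation=cv2.INTER_CUBIC)[:,:,::-1])
vision.camera("top"); show()
E
```

```text
time_s: 22.3
ee_pos: [0.5011, 0.0329, -0.0094]
eef_rot: [3.141, -0.002, 1.838]
force: [-6.1, 13.5, 3.0]
grip_width: 0.0006
grip_force: 7.5
t 22.3 clamp [-0.0671 -0.0487 -0.0094] Fclamp [-2.3 14.6  3. ] gw 0.0006
top [0.616  0.1249 0.2559] 0.885 [0.068  0.0097 0.    ]
side [0.6122 0.1482 0.1032] 0.616 [0.0705 0.0332 0.    ]
t 22.55 clamp [-0.0671 -0.0487 -0.0094] Fclamp [-2.1 14.8  4. ] gw 0.0002
```

View pics/end.png

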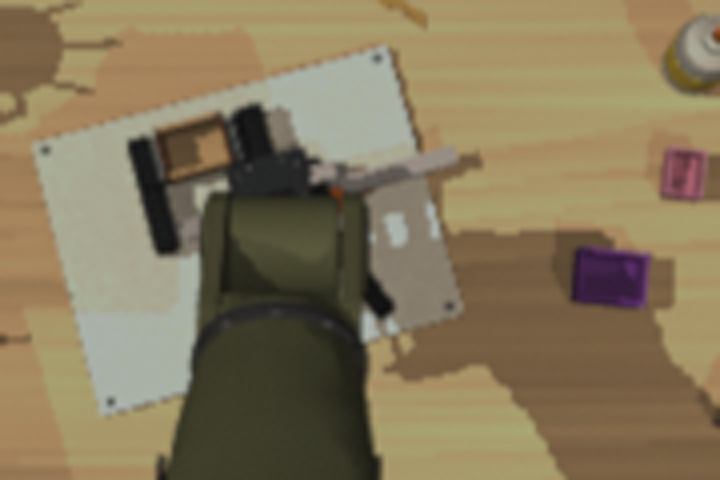

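The box sits square between the jaws at (155–232, 120–178) with the far pad on it. The pull is steady at about 14.7 N, which puts roughly 21 N on the box. Handing in.

```bash
python3 -c "
from station import order
print(order.hand_in())"
```

```text
the job is handed in; nothing more can be done
None
```

I handed in the job at about 22.6 s with the box standing between the pads and the trigger held squeezed, the soft pad pressing it with about 21 N (around 3 mm in, estimated from the wrist force); the real fingertips end about 31 mm short of the stated TCP, which I allowed for, the first pump briefly pushed the trigger onto the handle stop with about 44 N, and `hand_in()` returned no verdict.

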